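Put the swab in its vial and unlatch the sample cassette

TASK

Take the green-handled swab out of the orange rack, push its stick fully home into the open glass vial on the cassette and let go of it. Then pinch the cassette's two blue side catches together so that they unlatch, lift the cassette level and straight up out of its grey dock until its underside is at least 10 cm above the bench with the swab still in the vial, and finish while holding it there still. Do not disturb the white-handled swab, the yellow-capped bottle or the timer.

Things in the scene. Friction and masses are not known exactly. Their poses are not given: they have to be found in the camera images.
- swab_handle (a point): Centre of the green handle of the swab to be used. Upright round handle, 18 mm in diameter (20 mm at the 7 mm high collar at its foot), 44 mm high: from 22 mm below this point to 22 mm above. Under the handle's flat foot (the shoulder) hangs a straight stick 6 mm in diameter and 40 mm long with a round tip. It stands upright and loose in a hole of the orange rack, its shoulder on the rack's top, 45 mm above the bench. About 25 g. It may lean by a degree or two.
- swab_shoulder (a point): Centre of the flat underside (shoulder) of the green handle, on the swab's axis, where the stick begins: 22 mm below the handle's centre.
- swab_spare_handle (a point): Centre of the white handle of a second swab of the same shape in another hole of the same rack, 70 mm from the green one. Leave it there.
- rack: Orange micro tube rack, fixed to the bench, 96 mm (its x) by 168 mm (its y), top grid 45 mm above the bench, a few white tubes up to 50 mm. Origin at the centre of its underside. The two swabs stand in its row at x = -23.5 mm, at y = +35 and -35 mm (either may be in either place).
- dock: Grey dock, fixed to the bench, 156 mm (x) by 90 mm (y). Origin at the centre of its underside, at bench height; same yaw as the cassette. Two steel latch bridges, tops 34 mm above the bench, stand at its x = 0, from y = 27 to 34 mm on either side; a catch's nose hooks 4 mm under each.
- cassette: White cassette 132 mm (x) by 48 mm (y), about 0.25 kg. Origin at the centre of its underside, which lies 10 mm above the bench when it sits in the dock. x runs along its length; the open vial is at its x = -50 mm, two closed amber vials with white caps at x = +47 mm (tops 60 mm above its underside).
- vial_mouth (a point): Centre of the mouth of the open, upright glass vial on the cassette: 48 mm above its underside, 58 mm above the bench when docked. Bore 12 mm, outer diameter 18 mm, bore 43 mm deep. When the swab is home its shoulder rests on the vial's rim and its handle's top stands 44 mm above the rim.
- pinch_mid (a point): Point half-way between the blue finger tabs of the two catches, 64 mm above the cassette's underside (74 mm above the bench when docked). The tabs are flat upright plates 26 mm wide (cassette's x), from 40 to 86 mm above its underside, facing +y and -y of the cassette; 50 mm over their outer faces at rest, 36 mm when pinched fully.
- catch_left (a joint): Slide of the catch on the cassette's +y side: 0 m at rest (latched), 0.007 m fully pinched in; past 0.004 its nose is free of the dock. Spring 2.8 N at rest to 5.6 N fully in; it springs back when let go.
- catch_right (a joint): The same for the catch on the cassette's -y side.
- bottle_mid (a point): Middle of a small white bottle with a yellow cap, 40 mm in diameter, 75 mm high, standing loose on the bench; this point is 35 mm above its underside. Leave it alone.
- timer: Small white bench timer lying loose on the bench, 62 x 66 x 20 mm, origin at the centre of its underside. Leave it alone.

How it is judged:
By the outcome, as a careful person would: the job done as asked, in the order asked, and still so for the second after the job is handed in, while the arm keeps its last pose, push and grip.
It also fails if it takes over 51 s, if anything falls off the work surface, if the arm or the gripper's body presses on something with over 40 N, if the wrist force passes 120 N, or if a joint passes its speed limit or range.

ROBOT

A 7-joint arm with a two-finger parallel gripper is mounted at the origin on a cart in front of the work surface, level with it; the furniture and walls round the work are solid. World frame = base frame: x ahead of the robot, y to its left, z up, the work surface at z = 0. Lengths are in m, angles in rad, forces in N, time in s.
With the tool pointing down it reaches from about 0.4 to 0.875 m from the base axis. Payload 19.3 kg.
Tool frame: the origin (TCP) lies between the finger pads; the fingertips stand 25 mm ahead of it and the grasp point (between the pads) lies 6 mm ahead of it (robot.tips_ahead is the distance from the TCP to the fingertips, in m); z points along the fingers, x is the direction in which the jaws open and shut, and the axes are right-handed (so a half turn about z gives the same grasp; the last joint's range is limited). The gripper opens to 85 mm and grips with 20 to 120 N. Pads are 22 mm wide; open, the fingers measure 114 mm over their backs; the gripper's body (76 mm by 85 mm) begins 54 mm behind the grasp point. The pads swing forward as they close: fully open they stand 13 mm farther back than shut.
Start: joints at [1.077, 0.521, -0.036, 1.599, 0.021, 1.021, -0.113], TCP at [0.257, -0.57, 0.256] pointing down, gripper open.
Joint ranges: [-2.91, 2.91], [-0.3, 2.13], [-1.5, 1.42], [0.17, 2.43], [-1.26, 4.41], [0.16, 1.93], [-2.52, 2.52]. Speed limits (rad/s): [1.89, 1.89, 2.39, 2.39, 3.01, 3.01, 3.01].

INTERFACE

Orientations are given as a 3x3 rotation matrix whose columns are the frame's x, y, z axes.
In Python, from station import robot gives the robot as it stands. The module is installed in compiled form; this text tells all that it offers.
- The arm moves only by the shell command python3 -m jog 'ROWS' [FORCE]. ROWS is JSON, a list of rows, each a list of 7 numbers: the shift along the tool's x, y, z in m, then the turn, a rotation vector about the tool's x, y, z in degrees, then the finger opening in m, from 0 to 0.0854. In form: [[x, y, z, ax, ay, az, gripper], ...]. A call has 1 to 8 rows; each row shifts and turns the commanded pose from where the row before left it, along the tool's axes as they then stand; what a row does not reach is not made up. A row lasts 1/10 s, in which the tool goes at most 50 mm and 8.59 degrees, less where a joint would pass 70% of its speed; a pose out of reach is approached as far as the arm can. A call with a gripper value outside its range is refused whole. The fingers move at their own pace and stop on an object; FORCE is the grip in N (left out, the last holds). Time passes only in rows, so rows that do not move let the fingers close. It gives the time, the measured TCP pose, the force and the opening at its end, in the units of the state.
- robot.get_state(): the state, without advancing time (a new reading comes with each control period).
- robot.grab_frame(name): name is "scene" or "top"; returns a dict with "color" (480x640x3 uint8, red, green, blue), "K" (3x3 intrinsics, pixels), "dist_coeffs" ([k1, k2, p1, p2, k3] as OpenCV has them; the pictures are not rectified), "eye" and "rotation" of the camera in the world. Camera axes: x right, y down, z forward; pixel columns grow to the right and rows downward; lengths in m; the calibration is good to about 2 mm. A picture is of the moment at which its call begins. There is no depth.
- robot.hand_in(): hands the job in, once; it reports no verdict.
The state is a dict: "time_s": time; "joint_pos": joint angles; "joint_vel": joint speeds; "joint_torque": joint torques, N m; "tool_pos": TCP position; "orientation": TCP orientation; "contact_force": force on the tool from outside, world axes, zero at the start; "torque": the same for the moment, N m; "width": opening from 0.0 (shut) to 1.0 (fully open).
Only numpy, scipy, OpenCV 4.12 (cv2) and the standard library are available. Lean on these libraries where they do the work, as an engineer would, in place of code of your own. Each camera call takes 0.05 s, during which the arm holds its last target. There are 200 camera calls.

## Working session

There is one attempt and no reset: what is moved stays moved. The work goes in short steps, Python scripts to look and compute and a shell command to move; the robot and the scene stay as the last step left them, time stands still between calls to the robot, and variables do not carry over. Pictures are saved under pics/ and viewed, about 8 in all and at most 12, crops included, and the job is handed in when it is done.

```bash
mkdir -p pics
cat > h.py <<'E'
import numpy as np, cv2
from station import robot
def grab(n):
    f=robot.grab_frame(n); return {k:np.array(v) for k,v in f.items()}
def save(f,name,crop=None,scale=1):
    im=f["color"][:,:,::-1]
    if crop: x0,y0,x1,y1=crop; im=im[y0:y1,x0:x1]
    if scale!=1: im=cv2.resize(im,None,fx=scale,fy=scale,interpolation=cv2.INTER_CUBIC)
    cv2.imwrite("pics/"+name,im)
def ray(f,uv):
    p=cv2.undistortPoints(np.array([[uv]],float),f["K"].astype(float),f["dist_coeffs"].astype(float))[0,0]
    d=f["rotation"]@np.array([p[0],p[1],1]); return f["eye"].ravel(),d/np.linalg.norm(d)
def plane(f,uv,z):
    e,d=ray(f,uv); return e+d*(z-e[2])/d[2]
def two(f,u,g,v):
    e1,d1=ray(f,u); e2,d2=ray(g,v)
    A=np.stack([d1,-d2],1); s=np.linalg.lstsq(A,e2-e1,rcond=None)[0]
    a=e1+s[0]*d1;b=e2+s[1]*d2; return (a+b)/2,np.linalg.norm(a-b)
def proj(f,P):
    R=f["rotation"].T; t=-R@f["eye"].ravel()
    return cv2.projectPoints(np.array(P,float).reshape(-1,3),cv2.Rodrigues(R)[0],t,f["K"].astype(float),f["dist_coeffs"].astype(float))[0][:,0]
def blobs(f,lo,hi,amin=30):
    hsv=cv2.cvtColor(f["color"],cv2.COLOR_RGB2HSV); m=cv2.inRange(hsv,np.array(lo),np.array(hi))
    n,l,s,c=cv2.connectedComponentsWithStats(m)
    return [(s[i].tolist(),c[i].round(1).tolist()) for i in range(1,n) if s[i][4]>=amin]
E
python3 - <<'E'
from h import *
for n in("scene","top"):
    f=grab(n); save(f,n+"0.png"); print(n,f["eye"],f["rotation"].round(3).tolist(),f["K"].tolist())
    for nm,lo,hi in(("green",(40,80,50),(85,255,255)),("blue",(100,100,50),(130,255,255)),("orange",(5,150,100),(18,255,255)),("yellow",(22,120,120),(35,255,255))):
        print(nm,blobs(f,lo,hi))
print(robot.get_state())
E
```

```text
scene [-0.40679539 -0.6984064   0.88020147] [[0.626, -0.421, 0.657], [-0.78, -0.359, 0.513], [0.02, -0.833, -0.552]] [[551.1611923117092, 0.0, 325.4391815984105], [0.0, 551.1611923117092, 236.5567091820201], [0.0, 0.0, 1.0]]
green [([455, 324, 10, 20, 134], [459.3, 333.8])]
blue [([398, 0, 17, 8, 78], [407.2, 2.4]), ([424, 0, 216, 48, 4888], [545.0, 18.6]), ([337, 86, 6, 11, 33], [339.6, 89.5]), ([386, 185, 11, 12, 93], [390.6, 190.7]), ([410, 196, 12, 11, 104], [415.5, 200.7]), ([449, 197, 12, 10, 100], [454.2, 201.7]), ([311, 198, 10, 9, 51], [316.4, 202.3]), ([318, 226, 8, 12, 72], [321.1, 231.3]), ([327, 234, 9, 22, 143], [331.1, 243.9]), ([531, 359, 45, 36, 814], [555.9, 378.0])]
orange [([532, 88, 60, 36, 1267], [564.0, 104.2]), ([0, 219, 30, 27, 48], [15.7, 233.3]), ([406, 303, 80, 69, 2454], [446.7, 337.9])]
yellow [([16, 74, 18, 6, 74], [24.2, 76.9]), ([368, 190, 107, 67, 2035], [421.9, 228.9]), ([395, 199, 13, 7, 30], [401.8, 202.2]), ([422, 200, 21, 9, 31], [431.6, 203.9])]
top [0.32431544 0.07461053 1.67318496] [[0.015, -0.989, 0.148], [-1.0, -0.016, -0.006], [0.008, -0.1
[... 980 characters left out ...]
vel': array([-6.74331273e-04, -1.29862034e-03,  7.86321339e-05, -6.16857404e-04,
        8.97490974e-04, -6.32969411e-04, -5.02379434e-04]), 'joint_torque': array([ 3.95694937e-03, -9.28481483e+01,  1.98425353e+00, -3.70531583e+01,
        1.81625522e-02,  5.38280539e-03, -6.72663418e-06]), 'tool_pos': array([ 0.2568756 , -0.56948866,  0.25581394]), 'orientation': array([[ 4.11239526e-01, -9.11527205e-01, -4.55161629e-04],
       [-9.11526824e-01, -4.11239771e-01,  8.36142534e-04],
       [-9.49347231e-04,  7.10371751e-05, -9.99999547e-01]]), 'contact_force': array([-0.51457777, -0.49896126, -0.21991291]), 'torque': array([-0.00683691, -0.02091353,  0.02366339]), 'width': 0.9985319922626749}
```

View pics/scene0.png

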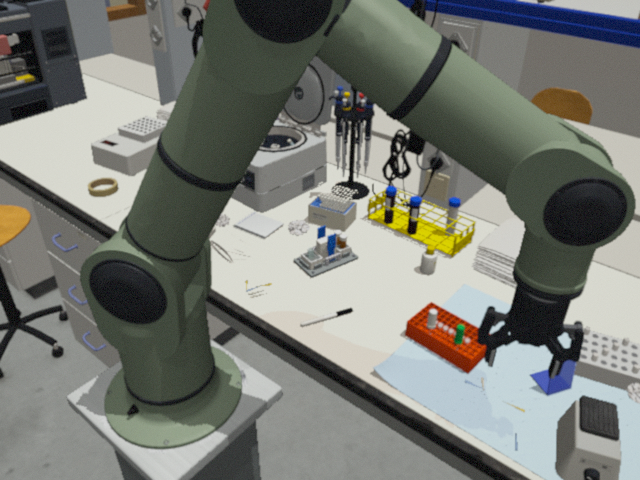

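View pics/top0.png

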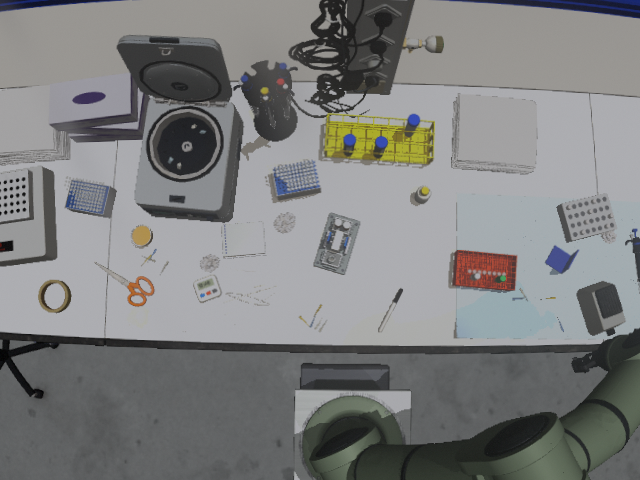

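The scene view shows the rack around (446,337) with the green swab at (459,334), the cassette around (326,250) and the bottle at (428,262). In the top view the rack is at (485,270) with green at (502,278), the cassette at (337,242), the bottle at (423,195) and the timer at (207,290).

Run:
```python
from h import *
s=grab("scene");t=grab("top")
a=cv2.resize(s["color"][215:285,285:365],None,fx=5,fy=5,interpolation=cv2.INTER_CUBIC)
b=cv2.resize(t["color"][205:280,305:370],None,fx=5,fy=5,interpolation=cv2.INTER_CUBIC)
c=cv2.resize(t["color"][245:297,450:522],None,fx=5,fy=5,interpolation=cv2.INTER_CUBIC)
W=np.zeros((600,800,3),np.uint8);W[:350,:400]=a;W[:375,420:745]=b;W[378:600,420:780]=c[:222]
d=cv2.resize(s["color"][295:345,410:480],None,fx=5,fy=5,interpolation=cv2.INTER_CUBIC);W[350:600,:350]=d
cv2.imwrite("pics/z1.png",W[:,:,::-1])
for nm,lo,hi in(("green",(40,80,40),(85,255,255)),("red",(0,150,80),(14,255,255)),("blue",(100,90,60),(130,255,255))):
    for n,f in(("s",s),("t",t)):
        print(n,nm,[b for b in blobs(f,lo,hi,8) if 200<b[1][1]<345 and 300<b[1][0]<520])
```

```text
s green [([455, 324, 10, 20, 131], [459.2, 333.8])]
t green [([500, 276, 6, 6, 27], [502.5, 278.1])]
s red [([406, 303, 81, 69, 2499], [446.8, 338.2])]
t red [([456, 254, 54, 31, 607], [480.3, 264.8]), ([465, 272, 6, 3, 8], [467.1, 273.5]), ([470, 274, 20, 13, 98], [479.9, 281.6]), ([490, 275, 3, 10, 13], [491.1, 279.1]), ([466, 276, 2, 10, 13], [466.2, 281.2]), ([489, 283, 8, 5, 21], [493.6, 285.5]), ([498, 282, 14, 7, 42], [503.1, 285.0])]
s blue [([410, 196, 12, 11, 104], [415.4, 200.6]), ([449, 197, 12, 11, 106], [454.2, 201.7]), ([311, 198, 10, 9, 54], [316.4, 202.4]), ([344, 203, 10, 10, 19], [348.7, 207.7]), ([318, 225, 8, 13, 73], [321.1, 231.3]), ([327, 234, 9, 22, 147], [331.1, 243.9])]
t blue [([327, 232, 5, 9, 20], [328.9, 236.2]), ([344, 237, 4, 10, 20], [345.6, 241.7])]
```

View pics/z1.png

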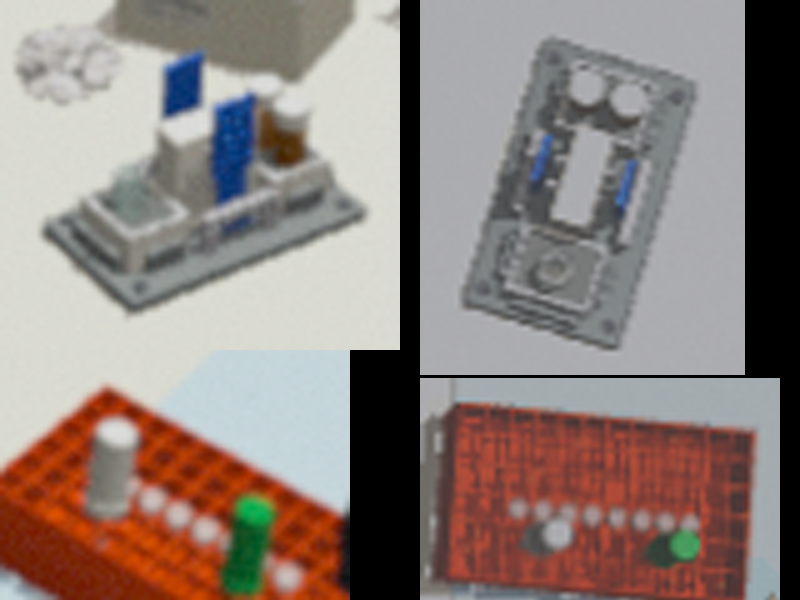

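The enlarged views show the open vial nearest the robot, at top px (331.6,258.6). The tab tops are near top px (329,237) and (346,242). The green handle top is at (503,278) and the white one at (477,276).

Run:
```python
from h import *
s=grab("scene");t=grab("top")
print("dock corners z=.01",[plane(t,p,.01).round(4).tolist() for p in((330,212.6),(360,221.4),(344,274.6),(314,266))])
print("rack corners z=.045",[plane(t,((x-420)/5+450,(y-378)/5+245),.045).round(4).tolist() for x,y in((455,405),(757,430))])
gt=plane(t,(502.5,278.1),.089);wt=plane(t,(477.4,276.4),.089);print("g,w tops",gt,wt,np.linalg.norm(gt-wt))
print("g two", two(t,(502.5,278.1),s,(410+254/5,295+(500-350)/5)))
print("g centre scene", plane(s,(459.2,333.8),.067), proj(s,gt))
print("vial top",plane(t,(331.6,258.6),.058), "scene",plane(s,(285+128/5,215+172/5),.058))
L=plane(t,(328.9,236.2),.096);R=plane(t,(345.6,241.7),.096);print("tabs",L,R,np.linalg.norm(L-R),(L+R)/2)
print("bottle",plane(t,(424.8,190.1),.075),"caps",[plane(t,((x-420)/5+305,y/5+205),.070).round(4).tolist() for x,y in((587,84),(628,103))])
print("timer",plane(t,(207,290),.02))
```

```text
dock corners z=.01 [[0.6372, 0.0704, 0.01], [0.6137, -0.0133, 0.01], [0.465, 0.0294, 0.01], [0.4874, 0.1121, 0.01]]
rack corners z=.045 [[0.532, -0.2774, 0.045], [0.5203, -0.4482, 0.045]]
g,w tops [ 0.45362526 -0.39115551  0.089     ] [ 0.45765121 -0.32234176  0.089     ] 0.06893141267527034
g two (array([ 0.45418022, -0.39193838,  0.0895236 ]), np.float64(0.002134205183594058))
g centre scene [ 0.45250356 -0.39415089  0.067     ] [[459.79501703 325.23192359]]
vial top [0.5032854  0.06438935 0.058     ] scene [0.49815701 0.05736302 0.058     ]
tabs [0.55803209 0.07257899 0.096     ] [0.54416375 0.02861279 0.096     ] 0.04610159397667509 [0.55109792 0.05059589 0.096     ]
bottle [ 0.69146989 -0.18516128  0.075     ] caps [[0.6012, 0.0477, 0.07], [0.5913, 0.0257, 0.07]]
timer [0.41507977 0.40398037 0.02      ]
```

```bash
cat >> h.py <<'E'
def go(target):
    st=robot.get_state(); R=np.array(st["orientation"]); 
    print("tool shift mm",(R.T@(np.array(target)-st["tool_pos"])*1000).round(1),"tcp",np.array(st["tool_pos"]).round(4),"jaw",np.degrees(np.arctan2(R[1,0],R[0,0])).round(2),"tilt z",R[:,2].round(4),"F",np.array(st["contact_force"]).round(1),"w",round(st["width"]*85.4,1),"t",st["time_s"])
E
python3 -m jog '[[0,0,0,0,0,8.2,0.05],[0,0,0,0,0,8.2,0.05],[0,0,0,0,0,8.2,0.05],[0,0,0,0,0,8.2,0.05],[0,0,0,0,0,7.8,0.05],[0,0,0,0,0,0,0.05]]'
python3 -c "
from h import *
go((.454,-.3915,.15))"
```

```text
time_s: 0.9
tool_pos: [0.2572, -0.5696, 0.2562]
orientation: [[-0.283, -0.959, -0.0], [-0.959, 0.283, 0.0], [0.0, 0.0, -1.0]]
contact_force: [-0.5, 0.0, -0.3]
width: 0.589
tool shift mm [-226.5 -138.4  106.1] tcp [ 0.2572 -0.5696  0.2562] jaw -106.45 tilt z [-3.e-04  1.e-04 -1.e+00] F [-0.5  0.  -0.3] w 50.3 t 0.9
```

```bash
python3 -m jog '[[-0.032,-0.0195,0.008,0,0,0,0.05],[-0.032,-0.0195,0.008,0,0,0,0.05],[-0.032,-0.0195,0.015,0,0,0,0.05],[-0.032,-0.0195,0.015,0,0,0,0.05],[-0.032,-0.0195,0.015,0,0,0,0.05],[-0.032,-0.0195,0.015,0,0,0,0.045],[-0.0345,-0.0214,0.015,0,0,0,0.045],[0,0,0.015,0,0,0,0.045]]'
python3 -m jog '[[0,0,0,0,0,0,0.045]]'
python3 - <<'E'
from h import *
go((.454,-.3915,.081))
s=grab("scene");t=grab("top");save(s,"s2.png",(400,240,520,340),5)
for f in(s,t): print([b for b in blobs(f,(40,80,40),(85,255,255),8) if 200<b[1][1]<345 and 300<b[1][0]<520])
E
```

```text
time_s: 1.7
tool_pos: [0.4581, -0.3866, 0.1495]
orientation: [[-0.27, -0.963, 0.002], [-0.963, 0.27, 0.002], [-0.003, -0.002, -1.0]]
contact_force: [1.4, -0.6, -0.8]
width: 0.526
time_s: 1.8
tool_pos: [0.4534, -0.3899, 0.1485]
orientation: [[-0.276, -0.961, -0.002], [-0.961, 0.276, 0.002], [-0.001, 0.003, -1.0]]
contact_force: [-1.8, -0.3, 0.4]
width: 0.525
tool shift mm [ 1.4 -1.2 67.5] tcp [ 0.4534 -0.3899  0.1485] jaw -105.99 tilt z [-0.0022  0.0019 -1.    ] F [-1.8 -0.3  0.4] w 44.8 t 1.8
[([455, 324, 10, 20, 129], [459.2, 333.9])]
[([500, 278, 6, 4, 15], [501.9, 279.3])]
```

View pics/s2.png

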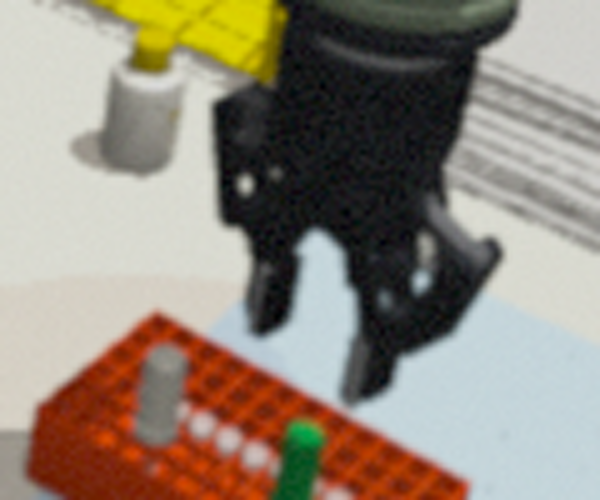

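The fingertips, around crop px (260,325) and (360,395), straddle a point just above the green handle at (305,430). The white handle is clear.

```bash
python3 -m jog '[[0.001,-0.001,0.01,0,0,0,0.045],[0,0,0.012,0,0,0,0.045],[0,0,0.012,0,0,0,0.045],[0,0,0.012,0,0,0,0.045],[0,0,0.012,0,0,0,0.045],[0,0,0.009,0,0,0,0.045],[0,0,0,0,0,0,0.045]]'
python3 -m jog '[[0,0,0,0,0,0,0.03],[0,0,0,0,0,0,0.02],[0,0,0,0,0,0,0.01],[0,0,0,0,0,0,0.0],[0,0,0,0,0,0,0.0],[0,0,0,0,0,0,0.0]]' 40
python3 -c "
from h import *
go((.454,-.3915,.19))"
```

```text
time_s: 2.6
tool_pos: [0.4536, -0.392, 0.0818]
orientation: [[-0.281, -0.96, -0.002], [-0.96, 0.281, 0.001], [-0.001, 0.002, -1.0]]
contact_force: [-0.3, -0.1, 0.1]
width: 0.526
time_s: 3.2
tool_pos: [0.4544, -0.3927, 0.0838]
orientation: [[-0.281, -0.96, 0.001], [-0.96, 0.281, -0.001], [0.0, -0.001, -1.0]]
contact_force: [0.2, 0.8, 7.1]
width: 0.2
tool shift mm [  -1.     0.6 -106.2] tcp [ 0.4544 -0.3927  0.0838] jaw -106.32 tilt z [ 7.e-04 -5.e-04 -1.e+00] F [0.2 0.8 7.1] w 17.1 t 3.2
```

```bash
python3 -m jog '[[0,0,-0.004,0,0,0,0],[0,0,-0.010,0,0,0,0],[0,0,-0.014,0,0,0,0],[0,0,-0.016,0,0,0,0],[0,0,-0.018,0,0,0,0],[0,0,-0.018,0,0,0,0],[0,0,-0.018,0,0,0,0],[0,0,-0.008,0,0,0,0]]'
python3 -m jog '[[0,0,0,0,0,0,0]]'
python3 - <<'E'
from h import *
go((.503,.0638,.19))
s=grab("scene");t=grab("top");save(s,"s3.png",(400,200,520,345),4)
for f in(s,t): print([b for b in blobs(f,(40,80,40),(85,255,255),8) if 150<b[1][1]<345 and 300<b[1][0]<520])
E
```

```text
time_s: 4.0
tool_pos: [0.4546, -0.3929, 0.1919]
orientation: [[-0.281, -0.96, 0.002], [-0.96, 0.281, -0.002], [0.001, -0.003, -1.0]]
contact_force: [-0.1, 0.4, -0.6]
width: 0.197
time_s: 4.1
tool_pos: [0.4545, -0.3928, 0.1908]
orientation: [[-0.281, -0.96, 0.002], [-0.96, 0.281, -0.001], [0.001, -0.002, -1.0]]
contact_force: [0.2, -0.7, -0.4]
width: 0.195
tool shift mm [-4.518e+02  8.180e+01  3.000e-01] tcp [ 0.4545 -0.3928  0.1908] jaw -106.33 tilt z [ 0.0019 -0.0013 -1.    ] F [ 0.2 -0.7 -0.4] w 16.7 t 4.1
[([462, 284, 10, 22, 119], [465.7, 294.2])]
[]
```

View pics/s3.png

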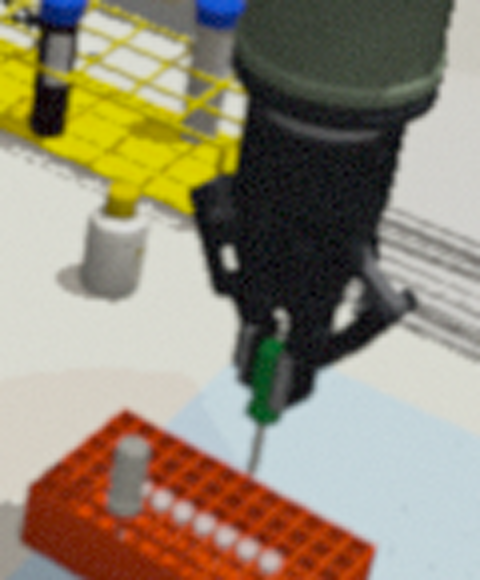

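Run:
```python
from h import *
s=grab("scene"); st=robot.get_state(); p=np.array(st["tool_pos"]);R=np.array(st["orientation"])
for d in(-.0052,.0168,.0388,.0788): print(d,proj(s,p+[0,0,-d]).round(1))
# stick pixels: darker/greyer than blue mat; sub-pixel column per row
im=s["color"].astype(int)
for r in range(302,322): print(r,[int(v) for v in im[r,456:472].sum(1)])
# sensitivity: 1deg lean about jaw axis at tip
print("1deg",proj(s,p+[0,0,-.0788]+R[:,1]*.0014))
```

```text
-0.0052 [[468.5 286.5]]
0.0168 [[466.7 295. ]]
0.0388 [[465.  303.3]]
0.0788 [[461.9 318. ]]
302 [629, 631, 624, 620, 538, 336, 151, 125, 107, 124, 134, 198, 231, 247, 256, 299]
303 [630, 633, 626, 616, 533, 334, 161, 135, 111, 156, 145, 168, 206, 266, 387, 493]
304 [625, 626, 626, 609, 547, 398, 233, 125, 130, 125, 142, 147, 173, 328, 515, 606]
305 [630, 632, 630, 623, 583, 505, 353, 220, 158, 144, 153, 149, 232, 391, 559, 622]
306 [628, 626, 631, 625, 620, 587, 502, 356, 225, 213, 266, 327, 412, 524, 592, 624]
307 [625, 631, 631, 628, 630, 628, 570, 449, 322, 353, 448, 513, 570, 613, 627, 629]
308 [625, 627, 628, 629, 630, 625, 573, 447, 357, 439, 554, 609, 624, 628, 629, 629]
309 [619, 627, 631, 629, 630, 622, 546, 408, 370, 489, 590, 625, 630, 628, 625, 624]
310 [616, 623, 624, 628, 632, 614, 549, 408, 381, 516, 607, 629, 630, 631, 628, 626]
311 [601, 614, 623, 632, 623, 611, 529, 383, 390, 538, 613, 632, 629, 627, 630, 631]
312 [611, 605, 621, 631, 624, 588, 490, 370, 421, 553, 623, 628, 629, 633, 629, 627]
313 [600, 602, 619, 626, 626, 566, 443, 357, 447, 571, 627, 629, 628, 630, 626, 628]
314 [581, 593, 611, 625, 618, 553, 412, 371, 495, 597, 630, 628, 626, 629, 624, 629]
315 [503, 550, 592, 612, 604, 534, 403, 392, 520, 604, 627, 631, 630, 625, 624, 625]
316 [344, 438, 529, 571, 573, 502, 382, 401, 538, 618, 627, 626, 627, 625, 625, 630]
317 [208, 262, 372, 446, 484, 429, 363, 430, 564, 624, 623, 628, 631, 630, 624, 627]
318 [153, 152, 212, 287, 335, 326, 336, 450, 568, 624, 631, 630, 624, 627, 628, 632]
319 [174, 165, 201, 207, 253, 258, 299, 445, 552, 600, 620, 628, 629, 627, 623, 631]
320 [200, 195, 201, 230, 208, 190, 233, 324, 434, 515, 575, 608, 630, 630, 630, 627]
321 [222, 240, 235, 211, 193, 164, 178, 164, 254, 364, 457, 544, 592, 619, 628, 630]
1deg [[461.40379746 318.22044928]]
```

The picture shows the green swab gripped in the closed fingers and hanging straight. The stick runs along px (463.8,309) to (462.1,317), matching the projected vertical line through the TCP, and the white swab is untouched. Next I carry it to the vial.

```bash
python3 -m jog '[[-0.010,0.002,0,0,0,0,0],[-0.02,0.0036,0,0,0,0,0],[-0.03,0.0054,0,0,0,0,0],[-0.035,0.0063,0,0,0,0,0],[-0.035,0.0063,0,0,0,0,0],[-0.035,0.0063,0,0,0,0,0],[-0.035,0.0063,0,0,0,0,0],[-0.035,0.0063,0,0,0,0,0]]'
python3 -m jog '[[-0.035,0.0063,0,0,0,0,0],[-0.035,0.0063,0,0,0,0,0],[-0.035,0.0063,0,0,0,0,0],[-0.035,0.0063,0,0,0,0,0],[-0.03,0.0055,0,0,0,0,0],[-0.028,0.005,0,0,0,0,0],[-0.015,0.0030,0,0,0,0,0],[-0.0035,0.001,0,0,0,0,0]]'
python3 -m jog '[[0,0,0,0,0,0,0],[0,0,0,0,0,0,0],[0,0,0,0,0,0,0]]'
python3 - <<'E'
from h import *
go((.503,.0638,.15))
s=grab("scene");t=grab("top");save(s,"s4.png",(270,170,370,280),5)
p=np.array(robot.get_state()["tool_pos"])
for d in(-.0052,.0168,.0388,.0788): print(d,proj(s,p+[0,0,-d]).round(1))
print(proj(s,[p[0],p[1],.058]),proj(s,[.503,.0638,.058]))
print([b for b in blobs(s,(40,80,40),(85,255,255),8) if 150<b[1][1]<345 and 250<b[1][0]<520])
E
```

```text
time_s: 5.05
tool_pos: [0.4789, -0.1528, 0.1888]
orientation: [[-0.281, -0.96, -0.001], [-0.96, 0.281, 0.0], [-0.0, 0.001, -1.0]]
contact_force: [1.0, 0.8, -0.3]
width: 0.199
time_s: 5.85
tool_pos: [0.5015, 0.0663, 0.1888]
orientation: [[-0.278, -0.961, -0.001], [-0.961, 0.278, 0.0], [-0.0, 0.001, -1.0]]
contact_force: [-0.9, 0.1, -1.3]
width: 0.2
time_s: 6.15
tool_pos: [0.502, 0.0629, 0.1893]
orientation: [[-0.282, -0.959, -0.0], [-0.959, 0.282, -0.0], [0.0, 0.0, -1.0]]
contact_force: [0.1, 0.0, 0.1]
width: 0.193
tool shift mm [-1.1 -0.7 39.3] tcp [0.502  0.0629 0.1893] jaw -106.4 tilt z [-1.e-04 -3.e-04 -1.e+00] F [0.1 0.  0.1] w 16.5 t 6.15
-0.0052 [[310.1 202.7]]
0.0168 [[310.  210.3]]
0.0388 [[310.  217.8]]
0.0788 [[309.9 231.1]]
[[309.86464282 247.91466873]] [[309.90810389 247.68251274]]
[([508, 152, 3, 7, 12], [509.1, 155.0]), ([306, 203, 8, 18, 46], [308.5, 212.7])]
```

View pics/s4.png

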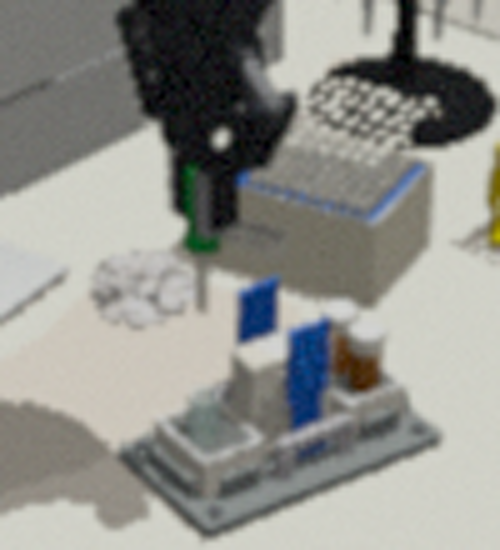

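Run:
```python
from h import *
s=grab("scene");t=grab("top")
a=np.radians(-16.3);X=np.array([np.cos(a),np.sin(a),0]);Y=np.array([-np.sin(a),np.cos(a),0]);C=np.array([.5508,.0500,0.01])
P=lambda x,y,z:C+X*x+Y*y+np.array([0,0,z])
for n,q in dict(Ltab0=(-.013,.025,.086),Ltab1=(.013,.025,.086),Rtab0=(-.013,-.025,.086),Rtab1=(.013,-.025,.086),dock_nearR=(-.078,-.045,0),dock_nearL=(-.078,.045,0),dock_farR=(.078,-.045,0),mouth=(-.05,0,.048)).items(): print(n,proj(s,P(*q)).round(1)[0],proj(t,P(*q)).round(1)[0])
W=np.zeros((480,800,3),np.uint8)
c=cv2.resize(s["color"][220:280,290:340],None,fx=8,fy=8,interpolation=cv2.INTER_CUBIC);W[:,:400]=c
u=proj(s,P(-.05,0,.048))[0];cv2.circle(W,tuple(((u-[290,220])*8+4).astype(int).tolist()),3,(255,0,0),-1)
c=cv2.resize(t["color"][220:280,310:360],None,fx=8,fy=8,interpolation=cv2.INTER_CUBIC);W[:,400:]=c
cv2.imwrite("pics/z5.png",W[:,:,::-1])
```

```text
Ltab0 [316.3 227. ] [326.9 241. ]
Ltab1 [324.4 224.1] [329.8 231.6]
Rtab0 [327.2 235.7] [345.1 246.6]
Rtab1 [335.3 232.7] [348.  237.2]
dock_nearR [310.3 274.6] [344.3 275.2]
dock_nearL [291.8 257.6] [312.9 265.6]
dock_farR [358.  255.3] [360.6 221.6]
mouth [309.8 247.7] [331.7 258.8]
```

View pics/z5.png

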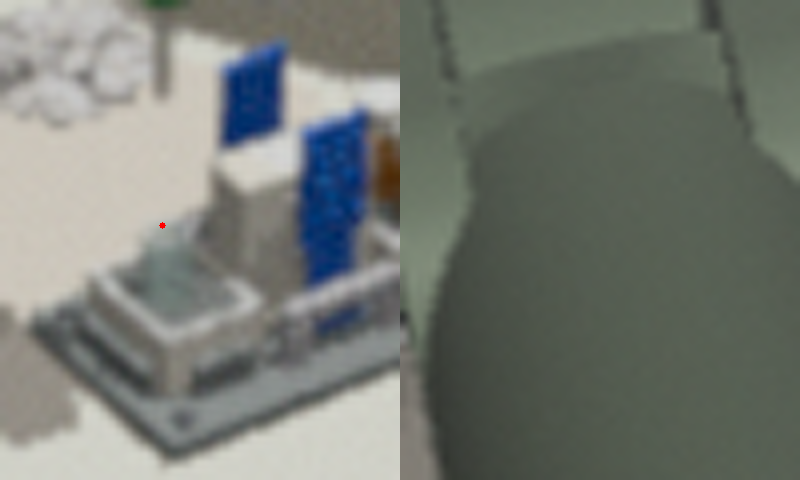

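The scene crop shows the stick at px (309.9,231). The glass vial is centred about 0.8 px to its right, while the top view has it slightly to the other side. I split the difference and lower with force checks.

```bash
python3 -m jog '[[0,-0.0008,0.008,0,0,0,0],[0,0,0.010,0,0,0,0],[0,0,0.010,0,0,0,0],[0,0,0.010,0,0,0,0],[0,0,0.010,0,0,0,0],[0,0,0.004,0,0,0,0],[0,0,0.003,0,0,0,0],[0,0,0.003,0,0,0,0]]'
python3 -m jog '[[0,0,0.002,0,0,0,0],[0,0,0.002,0,0,0,0],[0,0,0,0,0,0,0]]'
python3 - <<'E'
from h import *
go((.5028,.0629,.0968))
s=grab("scene")
c=cv2.resize(s["color"][205:275,280:340],None,fx=8,fy=8,interpolation=cv2.INTER_CUBIC);cv2.imwrite("pics/z6.png",c[:,:,::-1])
E
```

```text
time_s: 7.15
tool_pos: [0.503, 0.0637, 0.1312]
orientation: [[-0.281, -0.96, 0.0], [-0.96, 0.281, 0.0], [-0.0, -0.0, -1.0]]
contact_force: [-1.1, 0.8, -0.4]
width: 0.195
time_s: 7.45
tool_pos: [0.5029, 0.0637, 0.1272]
orientation: [[-0.281, -0.96, -0.0], [-0.96, 0.281, 0.0], [-0.0, 0.0, -1.0]]
contact_force: [1.0, 0.1, -0.9]
width: 0.198
tool shift mm [ 0.8 -0.2 30.4] tcp [0.5029 0.0637 0.1272] jaw -106.32 tilt z [-1.e-04  0.e+00 -1.e+00] F [ 1.   0.1 -0.9] w 16.9 t 7.45
```

View pics/z6.png

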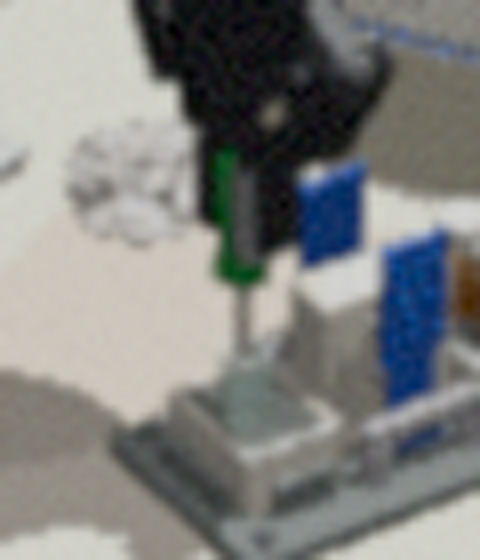

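The stick enters the vial mouth around crop px (243,355) with no contact force. Lowering on.

```bash
python3 -m jog '[[0.0005,0,0.004,0,0,0,0],[0,0,0.005,0,0,0,0],[0,0,0.005,0,0,0,0],[0,0,0.005,0,0,0,0],[0,0,0.004,0,0,0,0],[0,0,0.003,0,0,0,0],[0,0,0.001,0,0,0,0],[0,0,0,0,0,0,0]]'
python3 -m jog '[[0,0,0.001,0,0,0,0],[0,0,0.001,0,0,0,0],[0,0,0,0,0,0,0]]'
python3 -m jog '[[0,0,0.001,0,0,0,0],[0,0,0.001,0,0,0,0],[0,0,0,0,0,0,0]]'
```

```text
time_s: 8.3
tool_pos: [0.5027, 0.0632, 0.1002]
orientation: [[-0.281, -0.96, -0.0], [-0.96, 0.281, -0.0], [0.0, 0.0, -1.0]]
contact_force: [-0.6, 0.4, -0.4]
width: 0.198
time_s: 8.6
tool_pos: [0.5027, 0.0632, 0.0983]
orientation: [[-0.281, -0.96, -0.0], [-0.96, 0.281, 0.0], [-0.0, 0.0, -1.0]]
contact_force: [0.2, -0.3, -0.3]
width: 0.197
time_s: 8.9
tool_pos: [0.5029, 0.0633, 0.0968]
orientation: [[-0.281, -0.96, 0.0], [-0.96, 0.281, 0.0], [-0.0, -0.0, -1.0]]
contact_force: [-3.1, 0.6, 11.7]
width: 0.196
```

```bash
python3 -m jog '[[0,0,0,0,0,0,0.0],[0,0,0,0,0,0,0.03],[0,0,0,0,0,0,0.045],[0,0,0,0,0,0,0.045],[0,0,-0.005,0,0,0,0.045],[0,0,-0.010,0,0,0,0.045],[0,0,-0.015,0,0,0,0.05],[0,0,-0.02,0,0,0,0.06]]'
python3 -m jog '[[0,0,-0.015,0,0,0,0.08],[0,0,-0.005,0,0,0,0.08],[0,0,0,0,0,0,0.08]]'
python3 - <<'E'
from h import *
go((.5508,.0493,.16))
s=grab("scene")
c=cv2.resize(s["color"][195:275,285:355],None,fx=7,fy=7,interpolation=cv2.INTER_CUBIC);cv2.imwrite("pics/z7.png",c[:,:,::-1])
print([b for b in blobs(s,(40,80,40),(85,255,255),8) if 150<b[1][1]<345 and 250<b[1][0]<400])
print(proj(s,[[.5027,.0632,.102],[.5027,.0632,.08],[.5027,.0632,.058]]))
E
```

```text
time_s: 9.7
tool_pos: [0.5025, 0.0632, 0.1471]
orientation: [[-0.281, -0.96, -0.001], [-0.96, 0.281, -0.0], [0.0, 0.001, -1.0]]
contact_force: [-0.3, 0.8, 0.7]
width: 0.695
time_s: 10.0
tool_pos: [0.5031, 0.0633, 0.1671]
orientation: [[-0.281, -0.96, 0.001], [-0.96, 0.281, 0.0], [-0.001, -0.001, -1.0]]
contact_force: [0.4, -0.1, -0.7]
width: 0.938
tool shift mm [  0.  -49.7   7.2] tcp [0.5031 0.0633 0.1671] jaw -106.32 tilt z [ 1.5e-03  4.0e-04 -1.0e+00] F [ 0.4 -0.1 -0.7] w 80.1 t 10.0
[([308, 234, 6, 17, 84], [310.1, 242.2])]
[[310.07879503 233.76018479]
 [310.04381188 240.84831422]
 [310.00961488 247.81684063]]
```

View pics/z7.png

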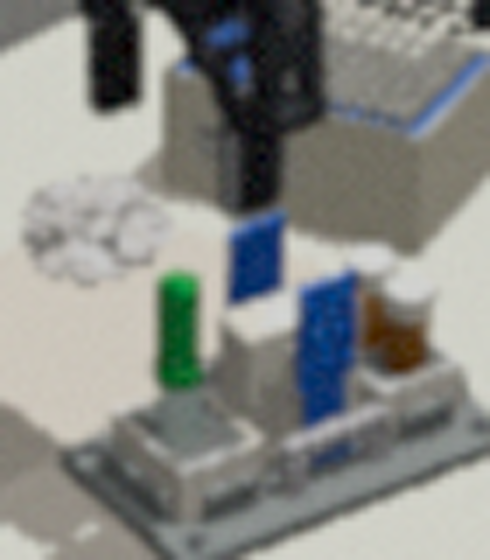

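The swab stands upright and home in the vial, with handle top at px (310,234) and foot at the rim. The tabs are free below the open fingers. Next I move over the tabs and descend.

```bash
python3 -m jog '[[0,-0.010,0,0,0,0,0.08],[0,-0.015,0,0,0,0,0.08],[0,-0.015,0,0,0,0,0.08],[0,-0.0097,0,0,0,0,0.08],[0,0,0.01,0,0,0,0.08],[0,0,0.015,0,0,0,0.08],[0,0,0.015,0,0,0,0.08],[0,0,0,0,0,0,0.08]]'
python3 -m jog '[[0,0,0.015,0,0,0,0.08],[0,0,0.015,0,0,0,0.08],[0,0,0.01,0,0,0,0.08],[0,0,0.007,0,0,0,0.08],[0,0,0,0,0,0,0.08]]'
python3 - <<'E'
from h import *
go((.5508,.0493,.080))
s=grab("scene")
c=cv2.resize(s["color"][195:275,285:355],None,fx=7,fy=7,interpolation=cv2.INTER_CUBIC);cv2.imwrite("pics/z8.png",c[:,:,::-1])
E
```

```text
time_s: 10.85
tool_pos: [0.5488, 0.0493, 0.1239]
orientation: [[-0.281, -0.96, -0.004], [-0.96, 0.281, -0.001], [0.002, 0.004, -1.0]]
contact_force: [0.1, 0.6, 0.6]
width: 0.938
time_s: 11.35
tool_pos: [0.5501, 0.0493, 0.0787]
orientation: [[-0.281, -0.96, -0.001], [-0.96, 0.281, -0.0], [0.0, 0.001, -1.0]]
contact_force: [-0.4, -0.9, 0.1]
width: 0.937
tool shift mm [-0.2 -0.7 -1.3] tcp [0.5501 0.0493 0.0787] jaw -106.31 tilt z [-1.1e-03 -2.0e-04 -1.0e+00] F [-0.4 -0.9  0.1] w 80.0 t 11.35
```

View pics/z8.png

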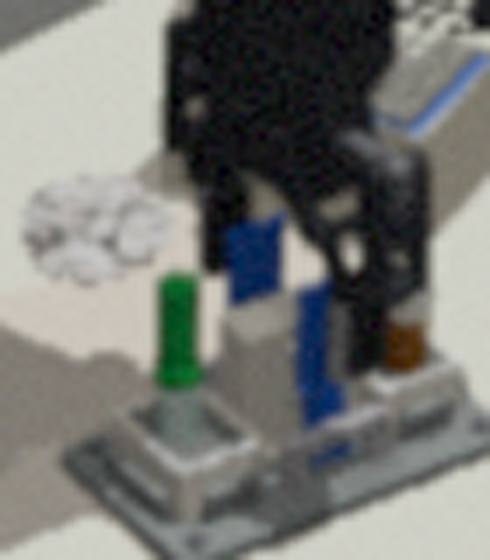

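The fingers straddle both blue tabs, with one behind the left tab and one outside the right. Now I close.

```bash
python3 -m jog '[[0,0,0,0,0,0,0.06],[0,0,0,0,0,0,0.052],[0,0,0,0,0,0,0.047],[0,0,0,0,0,0,0.044]]' 40
python3 -m jog '[[0,0,0,0,0,0,0.041],[0,0,0,0,0,0,0.038],[0,0,0,0,0,0,0.03],[0,0,0,0,0,0,0.02],[0,0,0,0,0,0,0.0],[0,0,0,0,0,0,0.0],[0,0,0,0,0,0,0.0]]'
python3 -c "
from h import *
go((.5508,.0493,.18))"
```

```text
time_s: 11.8
tool_pos: [0.5508, 0.0494, 0.0798]
orientation: [[-0.281, -0.96, 0.001], [-0.96, 0.281, 0.0], [-0.0, -0.001, -1.0]]
contact_force: [-0.5, 0.1, 5.5]
width: 0.519
time_s: 12.5
tool_pos: [0.551, 0.0497, 0.0802]
orientation: [[-0.281, -0.96, 0.001], [-0.96, 0.281, 0.001], [-0.001, -0.001, -1.0]]
contact_force: [-3.1, 2.6, 15.5]
width: 0.367
tool shift mm [  0.3  -0.  -99.8] tcp [0.551  0.0497 0.0802] jaw -106.31 tilt z [ 1.5e-03  6.0e-04 -1.0e+00] F [-3.1  2.6 15.5] w 31.3 t 12.5
```

```bash
python3 -m jog '[[0,0,-0.002,0,0,0,0],[0,0,-0.003,0,0,0,0],[0,0,-0.003,0,0,0,0],[0,0,-0.004,0,0,0,0],[0,0,0,0,0,0,0]]'
python3 - <<'E'
from h import *
go((.5508,.0493,.19))
s=grab("scene")
c=cv2.resize(s["color"][195:275,285:355],None,fx=7,fy=7,interpolation=cv2.INTER_CUBIC);cv2.imwrite("pics/z9.png",c[:,:,::-1])
E
```

```text
time_s: 13.0
tool_pos: [0.5507, 0.0493, 0.0918]
orientation: [[-0.281, -0.96, 0.001], [-0.96, 0.281, 0.0], [-0.0, -0.001, -1.0]]
contact_force: [-0.4, 0.5, -3.0]
width: 0.365
tool shift mm [ -0.1  -0.2 -98.2] tcp [0.5507 0.0493 0.0918] jaw -106.32 tilt z [ 6.e-04  1.e-04 -1.e+00] F [-0.4  0.5 -3. ] w 31.2 t 13.0
```

View pics/z9.png

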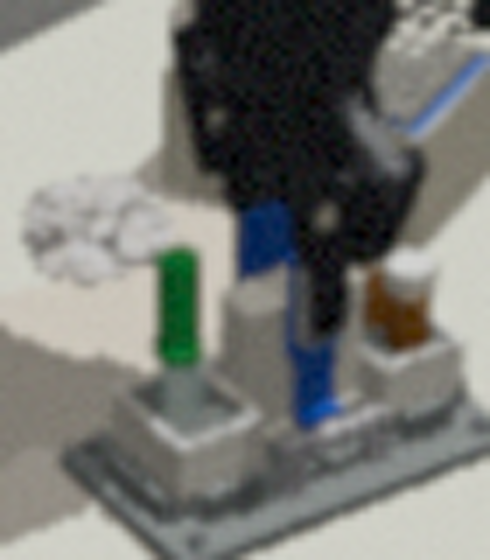

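The cassette has come up with the tool: the handle top moved from y≈275 to 250 in the crop, and the −3 N load equals its weight. Lifting on.

```bash
python3 -m jog '[[0,0,-0.006,0,0,0,0],[0,0,-0.01,0,0,0,0],[0,0,-0.015,0,0,0,0],[0,0,-0.015,0,0,0,0],[0,0,-0.015,0,0,0,0],[0,0,-0.015,0,0,0,0],[0,0,-0.012,0,0,0,0],[0,0,-0.009,0,0,0,0]]'
python3 -m jog '[[0,0,-0.005,0,0,0,0],[0,0,-0.003,0,0,0,0],[0,0,0,0,0,0,0],[0,0,0,0,0,0,0],[0,0,0,0,0,0,0],[0,0,0,0,0,0,0]]'
python3 - <<'E'
from h import *
go((.5508,.0493,.195))
s=grab("scene");save(s,"z10.png",(270,155,450,290),4)
z=np.array(robot.get_state()["tool_pos"])[2]-.080+.01
print("underside est",z,"handle top/foot pred",proj(s,[[.5027,.0632,z+.092],[.5027,.0632,z+.048]]),[b for b in blobs(s,(40,80,40),(85,255,255),20) if 150<b[1][1]<345 and 250<b[1][0]<400])
E
```

```text
time_s: 13.85
tool_pos: [0.5506, 0.0493, 0.1896]
orientation: [[-0.281, -0.96, 0.001], [-0.96, 0.281, 0.0], [-0.0, -0.001, -1.0]]
contact_force: [0.2, -0.1, -3.4]
width: 0.366
time_s: 14.45
tool_pos: [0.5503, 0.0493, 0.196]
orientation: [[-0.281, -0.96, -0.0], [-0.96, 0.281, -0.0], [0.0, 0.0, -1.0]]
contact_force: [-0.1, -0.5, -2.4]
width: 0.365
tool shift mm [-0.2 -0.4  1. ] tcp [0.5503 0.0493 0.196 ] jaw -106.32 tilt z [-5.e-04 -1.e-04 -1.e+00] F [-0.1 -0.5 -2.4] w 31.2 t 14.45
underside est 0.12602026998204172 handle top/foot pred [[310.2773008  194.28479745]
 [310.19912114 209.68425455]] [([308, 195, 6, 18, 97], [310.4, 203.9])]
```

View pics/z10.png

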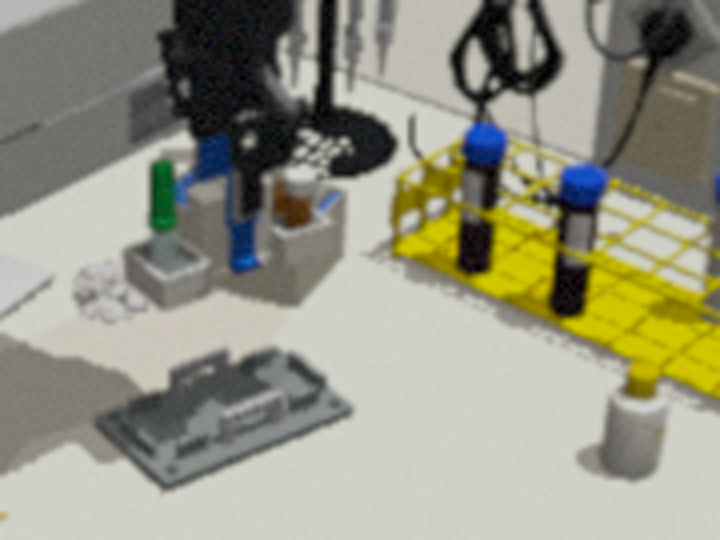

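The cassette is clear of the empty dock and level, with the swab still in the vial (handle at px (310,204)). The bottle is undisturbed. The handle sits within about 1 px of where a 12.6 cm underside height would put it. Handing in.

```bash
python3 -c "
from h import *
s=grab('scene')
print([b for b in blobs(s,(40,80,40),(85,255,255),20) if 150<b[1][1]<345 and 250<b[1][0]<400]); go((.5503,.0493,.196)); print(robot.hand_in())"
```

```text
[([308, 195, 6, 18, 98], [310.3, 203.8])]
tool shift mm [-0.   0.1  0.1] tcp [0.5504 0.0492 0.1961] jaw -106.32 tilt z [-4.e-04 -0.e+00 -1.e+00] F [-0.9  0.6 -2.2] w 30.8 t 14.55
the job is handed in; nothing more can be done
None
```

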